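# Load-test a spring on the bench spring tester

### The job

Stand the tall capped spring over the spigot of the tester's plate and let go of it; then press straight down on its cap until the cap is level with the top of the gauge post and the needle stands between the two thin long ticks, and keep it there for two seconds without the needle ever reaching the broad tick. Then lift the spring off and set it down gently, standing upright, in the grey tray, keeping it upright all the way and leaving everything else on the bench where it is.

Things in the scene. Friction and masses are not known exactly. Their poses are not given: they have to be found in the camera images.
- spring: the spring to test: steel coil spring, 70 mm tall, coils 30 mm outside, 22 mm bore open at the bottom, with a flat steel cap over the upper coils, 34 mm across, 28 mm deep; about 0.18 kg. 5 N/mm along its axis, solid after 7 mm. Starts upright on the bench, in one of two areas on the right (y below -0.18). Origin: on its axis, 70 mm below the cap's top (it goes with the cap), z up
- cap_top (a point): centre of the upper face of the spring's cap (70 mm above spring_foot while uncompressed)
- spring_foot (a point): centre of the spring's underside, at the foot of its lowest coil
- tester: fixed bench spring tester, green body 150 mm (x) by 230 mm (y), top 50 mm above the bench. Its plate is at y -50 mm, its dial (92 mm across, face up at 58 mm, needle at 61 mm) at y +60 mm, its gauge post at x +55, y -50 mm. Origin: centre of its underside, on the bench; these are its own axes
- plate: the tester's round aluminium plate, 70 mm across, with a steel spigot at its centre, 19 mm in diameter, 12 mm high, its last 5 mm tapering to 12 mm; the spring's bore goes over it. Origin: centre of the plate's upper face, at the spigot's foot, 64 mm above the bench when unloaded; it sinks 1 mm per 7.5 N and springs back
- post_top (a point): centre of the flat top (14 mm x by 24 mm y) of the steel gauge post that stands 55 mm from the spigot's axis on the tester's +x side; 128.2 mm above the bench. Under the right load the cap's upper face is level with it (within about 1 mm)
- needle (a joint): angle of the dial's needle: 0 with an empty plate (pointing to the tester's -x), growing clockwise from above, 0.1 rad per newton on the plate, the spring's own weight (about 1.8 N) included. The two thin long ticks are at 1.65 and 1.95 rad (16.5 and 19.5 N), the broad tick at 2.3 (its near edge 2.2, 22 N). Short ticks are 0.5 apart
- tray: the fixed grey tray for tested springs, open on top, empty: 180 mm (x) by 130 mm (y) by 30 mm high, walls and floor 5 mm. Origin: centre of its underside, on the bench
- short_spring: bystander: another spring, wide and short, without cap, 42 mm across, 36 mm tall, standing; may be in either of the two areas on the right. Origin: centre of its underside
- socket: bystander: steel socket, 30 mm across, 38 mm tall. Origin: centre of its underside
- wrench: bystander: wrench lying flat, 190 mm long along its x. Origin: under its middle
- oil_bottle: bystander: white bottle, 48 mm across, 120 mm tall. Origin: centre of its underside
- fitting: bystander: brass fitting, 32 mm across, 34 mm tall. Origin: centre of its underside
- flange: bystander: dark steel ring lying flat, 90 mm across, 10 mm high. Origin: centre of its underside
Things that resemble listed ones, but are neither listed nor needed, are in the scene too. Several things have the shape of the tray; the one meant has the colours described above. What is shaped like the spring but yellow is not meant.

How it is judged:
By the outcome, as a careful person would: the job done as asked, in the order asked, and still so for the second after the job is handed in, with the robot touching nothing.
It also fails if it takes over 61 s, if anything falls off the work surface, if the arm or the gripper's body presses on something with over 40 N, if the wrist force passes 120 N, or if a joint passes its speed limit or range.

### The arm

A 7-joint arm with a two-finger parallel gripper is mounted at the origin on the work surface. World frame = base frame: x ahead of the robot, y to its left, z up, the work surface at z = 0. Lengths are in m, angles in rad, forces in N, time in s.
With the tool pointing down it reaches from about 0.425 to 0.95 m from the base axis. Payload 16.7 kg.
Tool frame: the origin (TCP) lies midway between the tips of the shut fingers; the grasp point (between the pads) lies hold_point_z behind it (hold_point_z is the distance from the TCP to the grasp point, in m); z points along the fingers, y is the line along which they close (so a half turn about z gives the same grasp; the last joint's range is limited). The gripper opens to 94 mm and grips with 3 to 60 N. Pads are 16 mm wide; open, the fingers measure 119 mm over their backs; the gripper's body (75 mm by 177 mm) begins 78 mm behind the grasp point.
Start: joints at [-1.302, 0.426, 0.074, 1.606, -0.034, 1.111, -0.067], TCP at [0.274, 0.617, 0.205] pointing down, gripper open.
Joint ranges: [-2.85, 2.85], [-0.5, 2.14], [-1.23, 1.37], [0.21, 2.46], [-1.02, 4.16], [0.16, 2.05], [-2.73, 2.73]. Speed limits (rad/s): [1.89, 1.89, 2.39, 2.39, 3.01, 3.01, 3.01].

### API

Orientations are given as a 3x3 rotation matrix whose columns are the frame's x, y, z axes.
In Python, from rig import move_pose, move_straight, move_j, command_gripper, dwell, inverse_kinematics, read_camera, calibration, Unreachable, sign_off, read_time, read_joints, read_qvel, read_tau, read_ee_pos, read_tcp_rot, read_wrist_force, read_ft_torque, read_opening, read_finger_force, hold_point_z gives the robot as it stands. Calls block until the motion is done:
- move_pose(position, orientation): joint-space move of the TCP to a pose.
- move_straight(position, velocity=0.15, attitude=None, max_force=None): straight line of the TCP; attitude=None keeps the orientation; velocity is the mean speed in m/s. With max_force (N) it stops when the force on the tool has changed by that much, and returns True; else False.
- move_j(angles): joint-space move.
- command_gripper(opening): opening from 0.0 (shut) to 1.0 (fully open); the grip force is fixed at half the most; returns when the fingers have stopped.
- dwell(seconds).
- inverse_kinematics(position, orientation): joint angles nearest the present ones, or None.
- read_camera(name): name is "scene" or "top"; returns the picture (420x560x3 uint8, red, green, blue); there is no depth.
- calibration(name): a dict with "K" (3x3 intrinsics, pixels), "R" (3x3) and "t" (3): a world point X has camera coordinates R X + t. Camera axes: x right, y down, z forward; pixel columns grow to the right and rows downward; lengths in m; the calibration is good to about 2 mm. A picture is of the moment at which its call begins. calibration takes no time and is no camera call.
A pose or a line that the arm cannot do raises Unreachable and nothing moves.
- sign_off(): hands the job in; it is judged then, once.
Readings, each from a call of its own:
- read_time(): time.
- read_joints(): joint angles.
- read_qvel(): joint speeds.
- read_tau(): joint torques, N m.
- read_ee_pos(): TCP position.
- read_tcp_rot(): TCP orientation.
- read_wrist_force(): force on the tool from outside, world axes, zero at the start.
- read_ft_torque(): the same for the moment, N m.
- read_opening(): opening from 0.0 (shut) to 1.0 (fully open).
- read_finger_force(): force on a finger pad.
Only numpy, scipy, OpenCV 4.12 (cv2) and the standard library are available. Lean on these libraries where they do the work, as an engineer would, in place of code of your own. Each camera call takes 0.05 s, during which the arm holds its last target. There are 200 camera calls.

## Working session

There is one attempt and no reset: what is moved stays moved. The work goes in short steps, each a Python script; the robot and the scene stay as the last script left them, time stands still between calls to the robot, and variables do not carry over. Pictures are saved under pics/ and viewed, at most 10 in all, crops included, and the job is handed in when it is done.

```bash
mkdir -p pics; ls; python3 - <<'E'
from rig import *
import cv2,numpy as np
for n in("top","scene"):
    im=read_camera(n);cv2.imwrite(f"pics/{n}0.png",im[:,:,::-1]);c=calibration(n);print(n,c["K"].tolist(),np.round(c["R"],4).tolist(),c["t"])
print(hold_point_z() if callable(hold_point_z) else hold_point_z,read_time(),read_tcp_rot(),read_wrist_force())
E
```

```text
pics
top [[464.1506525392527, 0.0, 276.2846175472361], [0.0, 464.1506525392527, 212.3779923136586], [0.0, 0.0, 1.0]] [[0.0078, -1.0, -0.0011], [-0.9873, -0.0075, -0.1585], [0.1585, 0.0024, -0.9874]] [-0.00432393  0.47535387  1.42423676]
scene [[402.91891447301646, 0.0, 279.8488770482484], [0.0, 402.91891447301646, 206.74443549186282], [0.0, 0.0, 1.0]] [[0.1197, 0.9926, -0.0182], [0.5806, -0.0848, -0.8097], [-0.8053, 0.0863, -0.5865]] [-0.0301142  -0.20083885  1.49296991]
0.0188 0.1 [[-9.13975619e-01  4.05768916e-01 -3.93542526e-04]
 [ 4.05769096e-01  9.13974933e-01 -1.12356478e-03]
 [-9.62196574e-05 -1.18659821e-03 -9.99999291e-01]] [-0.24683455 -0.21476792 -0.26509006]
```

View pics/top0.png

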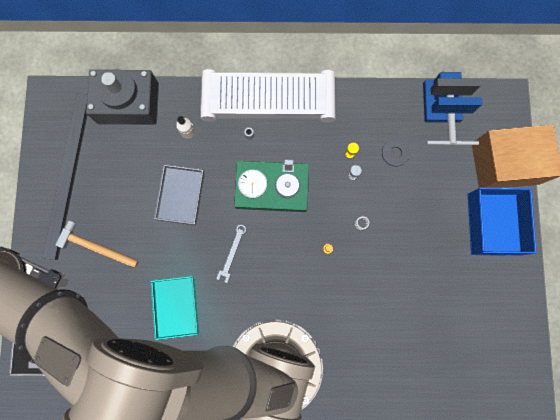

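View pics/scene0.png

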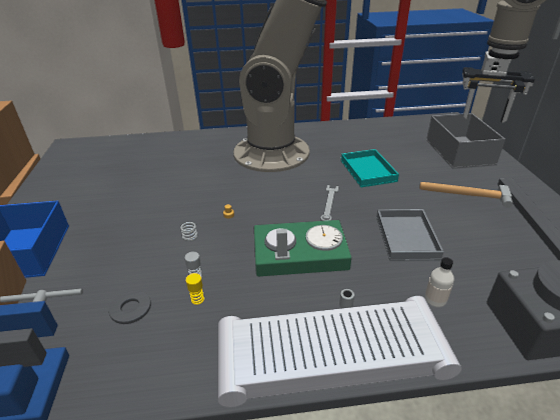

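Candidates for the spring: grey-capped spring at top (355,172) / scene (193,262); yellow one at top (352,149) / scene (196,290), which is not meant; short uncapped spring at top (362,223) / scene (189,231); socket at top (249,132). I choose the grey-capped one. Trays: grey at top (180,195), which is the one meant; teal at (175,307) and blue at (502,221) are decoys, as is the dark deep box on the left. Next is a close crop of the choice and the tester.

```bash
python3 - <<'E'
import cv2,numpy as np
t=cv2.imread("pics/top0.png");s=cv2.imread("pics/scene0.png")
f=lambda im,x,y,w,h:cv2.resize(im[y:y+h,x:x+w],(390,290),interpolation=cv2.INTER_CUBIC)
a=np.hstack([f(t,330,135,52,39+0),f(t,230,155,82,61)])
a=np.hstack([f(t,329,145,52,39),f(t,230,155,82,61)])
b=np.hstack([f(s,160,235,78,58),f(s,250,215,104,77)])
cv2.imwrite("pics/crop0.png",np.vstack([a,b]))
E
```

```text
(no output)
```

View pics/crop0.png

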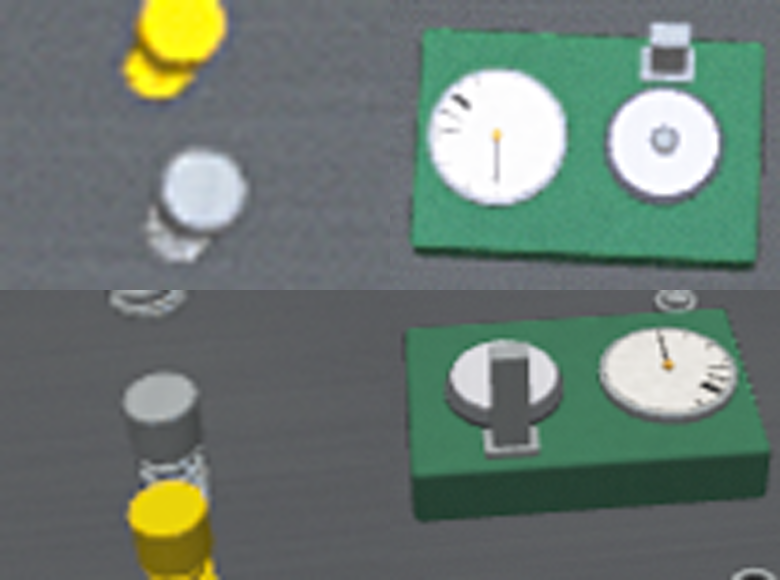

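The crop confirms the grey-capped coil spring (cap about top (356,171), scene (192,257)), with the yellow one beyond it. The tester's spigot is at about top (288,184), with the post on its +x side.

```bash
cat > h.py <<'E'
from rig import *
import cv2,numpy as np
RD=np.array([[-1,0,0],[0,1,0],[0,0,-1.]])
def ray(n,uv,z):
    c=calibration(n);d=c["R"].T@np.linalg.inv(c["K"])@np.array([*uv,1.]);o=-c["R"].T@np.array(c["t"])
    return (o+d*(z-o[2])/d[2])[:2]
def proj(n,X):
    c=calibration(n);p=c["K"]@(c["R"]@np.array(X)+c["t"]);return p[:2]/p[2]
def blob(m,uv):
    "component of mask m holding/nearest pixel uv: centroid, area, mask"
    k,l,st,ce=cv2.connectedComponentsWithStats(m.astype(np.uint8))
    ys,xs=np.nonzero(l);i=np.argmin((xs-uv[0])**2+(ys-uv[1])**2);j=l[ys[i],xs[i]]
    hull=cv2.convexHull(np.argwhere(l==j)[:,::-1].astype(np.float32))
    M=cv2.moments(hull);return np.array([M['m10'],M['m01']])/M['m00'],st[j],hull
E
python3 - <<'E'
from h import *
t=cv2.imread("pics/top0.png").astype(int);s=cv2.imread("pics/scene0.png").astype(int)
g=t.min(2);gs=s.min(2)
for nm,th,uv,z in(("cap",165,(356,170),.07),("plate",190,(282,184),.064),("dial",190,(245,184),.058),("post",150,(288,162),.1282)):
    c,st,h=blob(g>th,uv);print(nm,c,st,ray("top",c,z))
for nm,th,uv,z in(("cap",125,(192,256),.07),("dial",170,(320,235),.058)):
    c,st,h=blob(gs>th,uv);print("scene",nm,c,st,ray("scene",c,z))
m=(t[:,:,1]>t[:,:,2]+25)&(t[:,:,1]>t[:,:,0]+10)
m[:,310:]=0;m[230:]=0
c,st,h=blob(m,(270,205));print("green",st,cv2.minAreaRect(h))
# tray: outline in top
hsv=t; print(t[160:230:6,150:214:7].sum(2)//3)
E
```

```text
cap [355.63288288 169.95495495] [351 165  11  11  83] [ 0.60639179 -0.2476793 ]
plate [287.15447154 184.46070461] [276 174  23  22 361] [ 0.55975204 -0.03398515]
dial [252.24858757 183.34124294] [239 170  28  28 604] [0.56385689 0.07543308]
post [288.09756098 165.7804878 ] [283 160  11  12  76] [ 0.60279511 -0.03522915]
scene cap [191.39506173 256.19223986] [185 252  14  10 108] [ 0.60615933 -0.24982471]
scene dial [323.7905655  236.15402103] [307 225  35  23 561] [0.56467643 0.07436362]
green [ 234  161   75   50 2165] ((271.2412414550781, 185.69281005859375), (73.01551818847656, 47.67804718017578), 2.6025619506835938)
[[108 114 114 115 116 113 112 114 112 114]
 [110 115 143 184 137 115 110 107 109 108]
 [114 117  67 174 176 172 171 156 113 112]
 [110 116 105 169 170 167 175 171 110 110]
 [110 113 171 170 171 175 174 164 108 113]
 [117 114 169 171 171 169 173 170 110 110]
 [112 123 165 170 171 169 171  70 112 107]
 [113 148 166 168 168 169 175  66 110 108]
 [116 115 165 166 170 169 171 101 110 111]
 [115  85 167 167 171 167 167 105 107 108]
 [118  99 127 177 173 160 170 107 107 111]
 [112 123 117 115 109 108 108 107 107 111]]
```

```bash
python3 - <<'E'
from h import *
t=cv2.imread("pics/top0.png").astype(int)
m=(t.sum(2)/3>140);m[:,:152]=0;m[:,208:]=0
c,st,h=blob(m,(180,195));print("tray",c,st,ray("top",c,.01),cv2.minAreaRect(h))
x,y=.606,-.2485
move_pose([x,y,.22],RD);print(read_time(),read_ee_pos(),read_opening())
print(move_straight([x,y,.039],.15,max_force=10),read_ee_pos(),read_wrist_force())
command_gripper(0.0);print(read_opening()*94,read_finger_force(),read_wrist_force())
print(move_straight([x,y,.2],.15),read_opening()*94,read_wrist_force(),read_time())
E
```

```text
tray [178.36806811 194.00685654] [ 154  165   49   59 2027] [0.53758679 0.31637063] ((178.3837890625, 193.89939880371094), (40.363548278808594, 56.11418533325195), 9.272601127624512)
3.3417 [ 0.60635914 -0.24772505  0.21990414] 1.0034502826867853
False [ 0.60647038 -0.24873053  0.03983157] [-0.78804301 -0.06669593  0.37621672]
33.64540378188843 30.000096559524536 [ 0.05432531 -0.79983407  0.31239898]
False 33.475205299042656 [ 0.05099948 -0.1269294  -1.28190759] 6.8833
```

```bash
python3 - <<'E'
from h import *
x,y=.5598,-.0340
move_straight([x,y,.2],.15);move_straight([x,y,.135],.1)
dwell(.3);p=read_ee_pos();print(p,read_tcp_rot().round(4).tolist(),read_time(),read_opening()*94)
a=read_camera("top")[:,:,::-1];b=read_camera("scene")[:,:,::-1]
cv2.imwrite("pics/t1.png",a);cv2.imwrite("pics/s1.png",b)
print(proj("scene",[x,y,.076]),proj("scene",[x,y,p[2]-.0398]),proj("top",[x,y,.25]))
cv2.imwrite("pics/c1.png",np.hstack([cv2.resize(i,(400,580),interpolation=cv2.INTER_CUBIC) for i in (a[130:246,247:327],b[165:281,250:330])]))
E
```

```text
[ 0.56000867 -0.03387754  0.13535804] [[-1.0, -0.0002, 0.0006], [-0.0002, 1.0, 0.0003], [-0.0006, 0.0003, -1.0]] 9.6 33.14246021433015
[280.55385662 233.29811235] [280.41656192 227.11780565] [288.6585305  169.58462001]
```

View pics/c1.png

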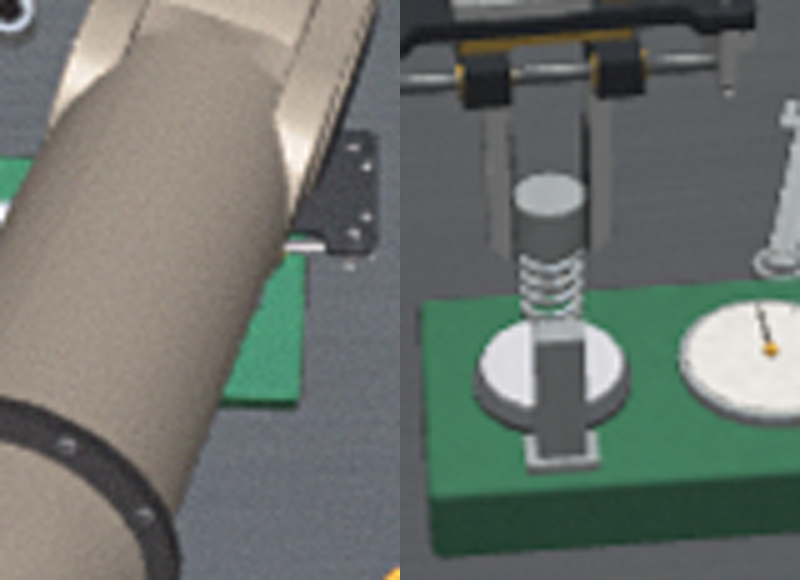

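Scene view: the held cap is at about (280,204) and upright, the plate ellipse centre is near (281,238), and the arm hides the top view. I'll measure both in this one view.

```bash
python3 - <<'E'
from h import *
s=cv2.imread("pics/s1.png").astype(int);g=s.min(2);s0=cv2.imread("pics/scene0.png").astype(int).min(2)
for th in(125,140,150):
    c,st,h=blob((g>th)[:213],(280,203));print("cap",th,c,st,ray("scene",c,.1656))
for nm,G,z in(("now",g,.064),("before",s0,.064)):
  for th in(150,170,185):
    m=G>th;m[:,278:289]&=False   # post columns out
    m[:222]=0;m[:,:262]=0;m[:,303:]=0
    p=np.argwhere(m)[:,::-1].astype(np.float32);h=cv2.convexHull(p[p[:,1]<248]);e=cv2.fitEllipse(h)
    print(nm,th,len(p),e,ray("scene",e[0],z))
E
```

```text
cap 125 [279.32271762 203.45859873] [273 200  14   8  93] [ 0.55843863 -0.03519097]
cap 140 [279.06531532 203.48873874] [273 200  13   8  88] [ 0.55847202 -0.03580178]
cap 150 [279.26995305 203.49530516] [273 200  13   8  84] [ 0.55856779 -0.03533079]
now 150 1952 ((279.2517395019531, 234.7676239013672), (23.97822380065918, 29.022146224975586), 113.75521850585938) [ 0.55066551 -0.03637776]
now 170 1757 ((279.479736328125, 236.13900756835938), (20.0362606048584, 27.463420867919922), 97.69425964355469) [ 0.55602614 -0.03644487]
now 185 1653 ((279.78094482421875, 237.16526794433594), (16.73551368713379, 27.37677764892578), 89.29706573486328) [ 0.56005352 -0.0361733 ]
before 150 1942 ((279.9002685546875, 237.16995239257812), (17.335124969482422, 28.2493839263916), 89.51017761230469) [ 0.56011317 -0.03588177]
before 170 1754 ((279.8485412597656, 237.10720825195312), (17.1071720123291, 27.758712768554688), 89.81600189208984) [ 0.55985603 -0.03598027]
before 185 1652 ((279.8382568359375, 237.02883911132812), (17.101951599121094, 27.30856704711914), 88.85993957519531) [ 0.55955375 -0.03596959]
```

```bash
python3 - <<'E'
from h import *
x,y=.5606,-.0347
move_straight([x,y,.12],.05)
dwell(.2);print(read_ee_pos(),read_wrist_force(),read_time())
print(move_straight([x,y,.1036],.025,max_force=5),read_ee_pos(),read_wrist_force(),read_ft_torque(),read_time())
b=read_camera("scene")[:,:,::-1]
cv2.imwrite("pics/c2.png",cv2.resize(b[185:275,250:350],(800,600),interpolation=cv2.INTER_CUBIC))
E
```

```text
[ 0.56070207 -0.03472204  0.12014668] [ 0.09077973  0.02130075 -2.10905122] 10.35
False [ 0.56063504 -0.03478083  0.10363706] [ 0.01100255 -0.1047564  -1.84669661] [0.06328754 0.02961578 0.04078275] 11.1583
```

View pics/c2.png

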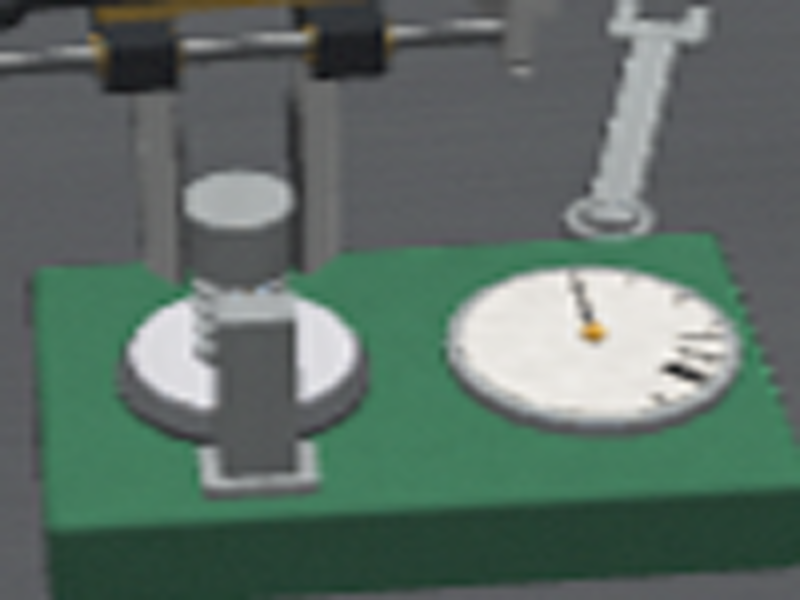

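```bash
python3 - <<'E'
from h import *
x,y=.5606,-.0347
print(move_straight([x,y,.1015],.01,max_force=1.5),read_ee_pos(),read_wrist_force())
command_gripper(1.0)
move_straight([x,y,.165],.12);command_gripper(0.0)
dwell(.2);f0=read_wrist_force();print(f0,read_time())
print(move_straight([x,y,.1375],.08,max_force=6))
print(move_straight([x,y,.1310],.01,max_force=8),read_ee_pos(),read_wrist_force()-f0,read_time())
b=read_camera("scene")[:,:,::-1]
cv2.imwrite("pics/c3.png",cv2.resize(b[185:275,250:350],(800,600),interpolation=cv2.INTER_CUBIC))
np.save("f0.npy",f0)
E
```

```text
True [ 0.56065705 -0.03472795  0.10231201] [ 0.99898663 -0.50119678  1.53728714]
[ 0.03070642 -0.3537078   0.35972063] 14.75
False
False [ 0.56097471 -0.03471708  0.13135387] [-0.6782916   1.71056986  7.38975503] 16.0417
```

View pics/c3.png

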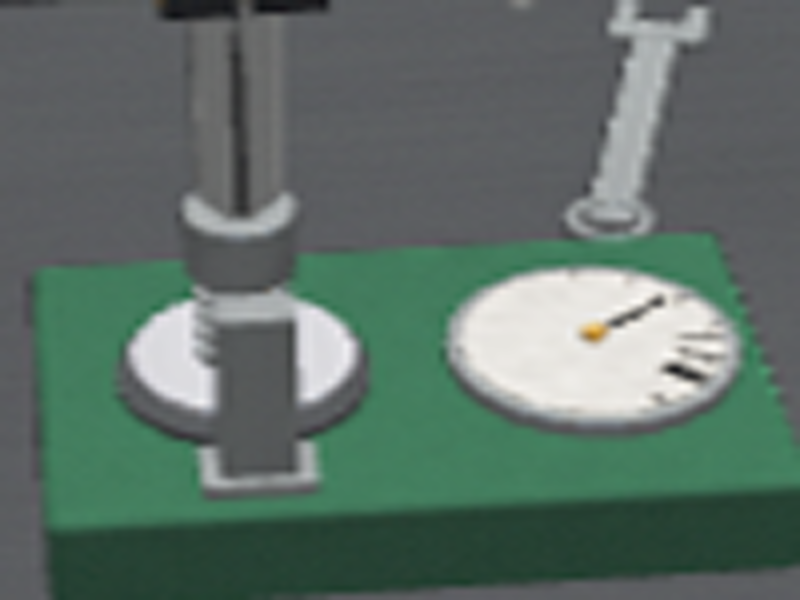

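The spring stands on the plate, and the needle has swung to about 0.9 rad, which fits the measured 7.4 N plus the spring's weight. I'll continue slowly.

```bash
python3 - <<'E'
from h import *
x,y=.5606,-.0347;f0=np.load("f0.npy")
def F():
    v=[]
    for _ in range(5): v.append(read_wrist_force()[2]-f0[2]);dwell(.02)
    return np.mean(v)
z=.1288;move_straight([x,y,z],.004)
for _ in range(6):
    dwell(.2);f=F();print(z,f,read_ee_pos()[2],read_time())
    if abs(f-16.2)<.4:break
    z-=float(np.clip((16.2-f)/3,-.0008e3,.8))/1000;move_straight([x,y,z],.004)
b=read_camera("scene")[:,:,::-1]
cv2.imwrite("pics/c4.png",cv2.resize(b[185:275,250:350],(800,600),interpolation=cv2.INTER_CUBIC))
E
```

```text
0.1288 12.919462041140864 0.12948311415379865 17.075
0.128 15.139478475529529 0.12879870964426124 17.7083
0.1276464928251765 15.665325907670752 0.12849098835631903 18.2417
0.12746826812773343 16.204174678820586 0.1283399987840953 18.775
```

View pics/c4.png

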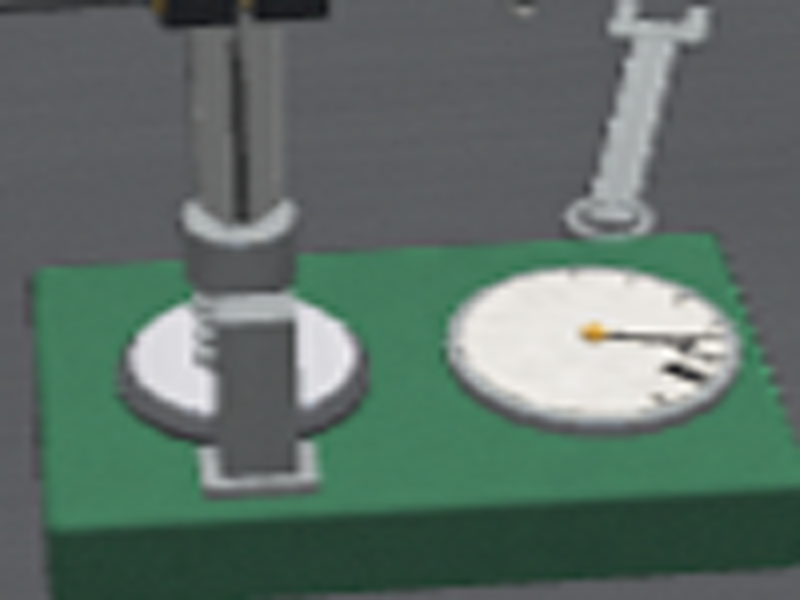

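```bash
python3 - <<'E'
from h import *
P=lambda u,v:ray("scene",(250+(u+.5)/8-.5,185+(v+.5)/6.667-.5),.061)
yaw=-.040
def ang(hub,tip):
    d=P(*tip)-P(*hub);b=np.pi+yaw-np.arctan2(d[1],d[0]);return b%(2*np.pi)
for n,h,t in(("rest",(593,332),(574,272)),("9.2N",(593,332),(662,299)),("now",(593,332),(700,337)),("now2",(593,332),(680,335))):print(n,ang(h,t))
c=ray("scene",(0,0),.061)
H=P(593,332)
for a in(1.5,1.65,1.8,1.95,2.2,2.3):
    b=np.pi+yaw-a;p=proj("scene",[*(H+.036*np.array([np.cos(b),np.sin(b)])),.058]);print(a,(p[0]-250)*8+3.5,(p[1]-185)*6.667+2.8)
# sub-pixel needle direction: dark pixels differing from the earlier picture
a=cv2.imread("pics/c4.png").astype(int).sum(2);b=cv2.imread("pics/c3.png").astype(int).sum(2)
m=(b-a)>150;m[:,:610]=0;m[:,:450]=0;m[:260]=0;m[430:]=0;m[:,750:]=0
p=np.argwhere(m)[:,::-1].astype(np.float32);vx,vy,x0,y0=cv2.fitLine(p,cv2.DIST_HUBER,0,.01,.01).ravel();print(len(p),x0,y0,vy/vx,ang((593,332),(x0,y0)),ang((x0,y0),(x0+50,y0+50*vy/vx)))
E
```

```text
rest 6.282355213935346
9.2N 0.9704951259112455
now 1.7603325631286508
now2 1.7372963690288914
1.5 703.9357481505408 327.58117641798145
1.65 707.2222534322809 336.7076416397622
1.8 707.9501460313704 345.94405326581193
1.95 706.069834018987 355.08150134391605
2.2 697.196508621083 369.51589222881387
2.3 691.7152863678052 374.8317832690119
906 654.08185 339.03555 0.10735857 1.8880016488449243 1.8735231881641505
```

The needle stands near 1.8 rad by both image and force (16.2 N + 1.8 N), and the cap is at 128.3 mm, level with the post. Hold, then release and re-grasp.

```bash
python3 - <<'E'
from h import *
x,y=.5606,-.0347;f0=np.load("f0.npy");v=[];t0=read_time()
while read_time()-t0<2.8: v.append(read_wrist_force()[2]-f0[2]);dwell(.05)
print(min(v),max(v),read_ee_pos()[2])
move_straight([x,y,.137],.01);move_straight([x,y,.17],.1);command_gripper(1.0)
b=read_camera("scene")[:,:,::-1];cv2.imwrite("pics/s5.png",b)
c,st,h=blob((b.min(2)>125)[:213],(280,212));print(c,st,ray("scene",c,.1338),"expect",ray("scene",proj("scene",[x,y,.1338]),.1338))
print(move_straight([x,y,.1036],.1,max_force=6),read_ee_pos(),read_time())
command_gripper(0.0);print(read_opening()*94)
move_straight([x,y,.12],.03);move_straight([x,y,.2],.12);print(read_opening()*94,read_wrist_force(),read_time())
move_straight([.5376,.3164,.2],.15);move_straight([.5376,.3164,.09],.1);dwell(.2);print(read_ee_pos(),read_time())
b=read_camera("scene")[:,:,::-1]
cv2.imwrite("pics/c6.png",cv2.resize(b[150:300,330:530],(800,600),interpolation=cv2.INTER_CUBIC))
E
```

```text
15.371911683405466 17.822743063818187 0.12834029739698938
[279.5        211.54761905] [275 211  10   2  16] [ 0.54743326 -0.03405202] expect [ 0.5606 -0.0347]
False [ 0.56091815 -0.03491206  0.10399046] 25.525
33.516772172010704
33.66857807558006 [ 0.18451743  0.45760408 -1.32125228] 28.0
[0.53775597 0.31658569 0.0904182 ] 31.9417
```

View pics/c6.png

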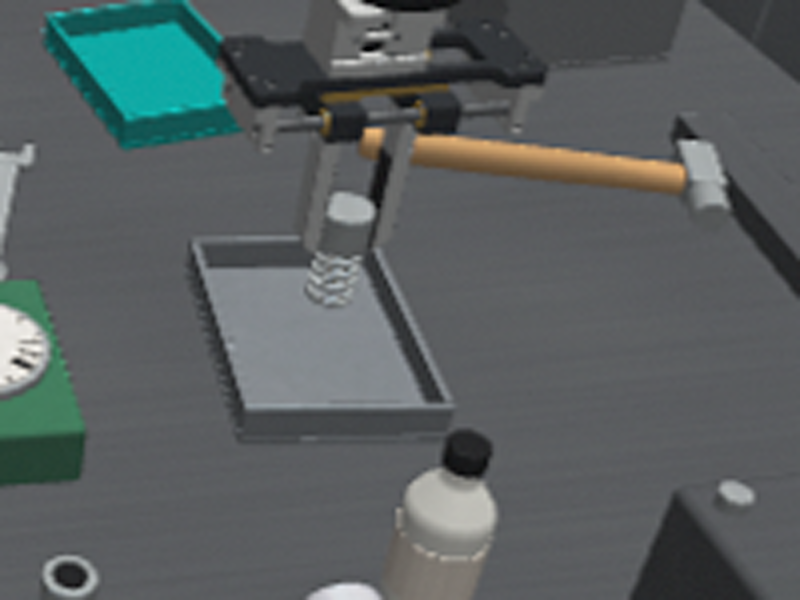

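The spring is held upright over the grey tray, around crop (335,250). Set it down.

```bash
python3 - <<'E'
from h import *
x,y=.5376,.3164
move_straight([x,y,.052],.08);dwell(.2)
print(move_straight([x,y,.042],.01,max_force=1.5),read_ee_pos(),read_wrist_force())
command_gripper(1.0);move_straight([x,y,.2],.12);dwell(.5);print(read_time(),read_ee_pos())
a=read_camera("top")[:,:,::-1];b=read_camera("scene")[:,:,::-1];cv2.imwrite("pics/t7.png",a)
cv2.imwrite("pics/s7.png",b)
E
```

```text
True [0.53746573 0.3163692  0.04425821] [1.40552766 0.96752289 3.0705365 ]
36.525 [0.53759002 0.31639162 0.19996486]
```

View pics/s7.png

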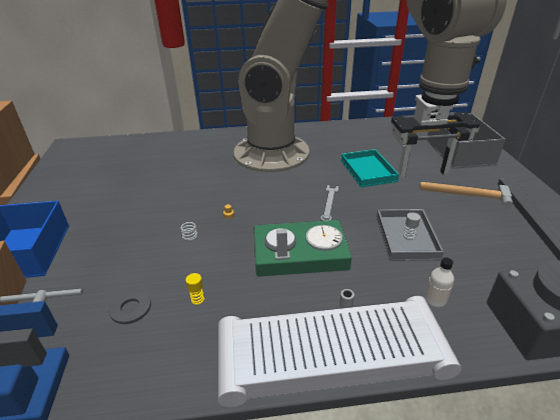

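The spring stands upright in the grey tray at scene (411,228), the needle is back at zero, and nothing else has moved.

```bash
python3 -c "
from rig import *
print(sign_off())"
```

```text
the job is handed in; nothing more can be done
None
```

The spring was stood on the spigot, pressed level with the post at about 18 N (needle near 1.8 rad) for 2.8 s, then set upright in the grey tray, and the job was handed in at about 36.5 s; the needle was checked by camera as the hold began and by wrist force during it, where readings swung 15.4–17.8 N (17.2–19.6 N on the plate with the spring's weight).

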